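# Strip a nested sleeve set and put each sleeve in its size row

### The job

Three adapter sleeves are stuck inside one another in the grey keeper bracket: pull the small brass one out, turn the aluminium one anticlockwise, feeling with gentle lifts for the hidden spot where it comes free, and lift it off without forcing it, then slide the blue one out of the bracket. Stand each sleeve upright and gently, flat on the floor of the row that already holds one of its size, and do not disturb the ring gauge, screwdriver or hex key.

Things in the scene. Friction and masses are not known exactly. Their poses are not given: they have to be found in the camera images.
- bracket: Fixed grey keeper bracket, 100 (x) x 116 mm, 15.5 mm high, origin mid underside on the bench. On its 4 mm base plate two rails along its x carry inward lips (10.5 to 15.5 mm up, inner edges 34 mm either side of the middle, x = -17 to +38 mm) that overhang the blue sleeve's flange; stop bar at +x. Held there the flange can neither lift nor turn.
- bracket_exit (a point): Point 60 mm from the bracket's origin along its own -x, 4 mm up: the blue sleeve slides level from the bracket's origin in this direction only, and is clear of the lips to lift once it is here (from 52 mm on).
- sleeve_large: Large sleeve: blue cup, 62 mm outside, 40 mm high in all, on a dark flange 62 (its x) x 84 (its y) x 5 mm, 0.2 to 0.33 kg. Origin centre of underside, z up. Starts at the bracket's origin, 4 mm up, same axes. Grip the blue wall across the flange's short side (fingers along its x), fingertips 15 mm or more above its underside, clear of the lips and of the middle sleeve.
- sleeve_mid: Middle sleeve, aluminium, 0.1 to 0.17 kg, 57 mm high, origin centre of underside, z up: stem 38 mm across up to z = 31 mm, collar 58 mm across at z = 31 to 35, lined round grip 46 mm across at z = 35 to 57. Starts inside the blue sleeve, collar on its rim, origin 9 mm above the blue one's. A bayonet holds it there (see lugs).
- lugs (a point): On the middle sleeve's axis, 19.5 mm up: height of its two lugs, out of sight, caught under a lock ring in the blue sleeve. It lifts only 2 mm until turned anticlockwise (from above) by an unknown 0.3 to 1.3 rad from the start; there it lifts free within about 0.12 rad either way, past it is caught again. Turn by small steps, try each with a lift of a few N. Over 100 N is forcing it.
- sleeve_small: Small sleeve, brass, 0.07 kg, 54 mm high, origin centre of underside, z up: stem 26 mm across to z = 30 mm, collar 32 mm at z = 30 to 33, round grip 28 mm at z = 33 to 54. Starts in the middle sleeve, origin 27 mm above that one's, held by sprung balls: needs a steady pull straight up, some 5 to 15 N over 20 mm, which would lift the middle sleeve too were it not caught.
- row_small: Fixed grey trough, row for small sleeves: 200 x 48 mm, 40 mm wide inside, walls 13 mm high, floor 4 mm above its origin (centre of underside), x along the row. One small sleeve is fixed in it at x = +52 mm; a good free spot is x = -43 mm. The three rows lie side by side 88 mm apart on a 6 mm board, in any order.
- row_mid: The same kind of trough for middle sleeves, 72 mm wide outside, 64 mm inside, with a middle sleeve fixed at x = +52 mm.
- row_large: The same kind of trough for large sleeves, 86 mm wide outside, 78 mm inside, with a large sleeve fixed at x = +52 mm. The flange fits flat on the floor only with its long side (the sleeve's y axis) along the row.
- ring_gauge: Bystander: loose steel ring, 60 mm across, 16 mm high, origin at the centre of its underside.
- screwdriver: Bystander: loose screwdriver with a yellow handle, 194 mm long, origin at the middle of its underside.
- hex_key: Bystander: loose black hex key, 82 mm long, origin at the middle of its underside.
There are look-alikes about, which are no part of the job. Leave any red look-alike of the sleeve_large alone.

How it is judged:
By the outcome, as a careful person would: the job done as asked, in the order asked, and still so for the second after the job is handed in, with the robot touching nothing.
It also fails if it takes over 72 s, if anything falls off the work surface, if the arm or the gripper's body presses on something with over 40 N, if the wrist force passes 120 N, or if a joint passes its speed limit or range.

### The arm

A 6-joint arm with a two-finger parallel gripper is mounted at the origin on a cart in front of the work surface, level with it; the furniture and walls round the work are solid. World frame = base frame: x ahead of the robot, y to its left, z up, the work surface at z = 0. Lengths are in m, angles in rad, forces in N, time in s.
With the tool pointing down it reaches from about 0.25 to 0.775 m from the base axis. Payload 8.9 kg.
Tool frame: the origin (TCP) lies on the centre line of the jaws, within the pads' length; the fingertips stand 11 mm ahead of it and the grasp point (between the pads) lies 8 mm behind it; z points along the fingers, y is the line along which they close (so a half turn about z gives the same grasp; the last joint's range is limited). The gripper opens to 85 mm and grips with 20 to 120 N. Pads are 22 mm wide; open, the fingers measure 114 mm over their backs; the gripper's body (76 mm by 85 mm) begins 54 mm behind the grasp point. The pads swing forward as they close: fully open they stand 13 mm farther back than shut.
Start: joints at [1.023, 0.291, -0.153, 1.127, 0, 1.431], TCP at [0.209, 0.482, 0.242] pointing down, gripper open.
Joint ranges: [-2.52, 2.52], [-0.91, 1.74], [-1.3, 1.37], [-1.96, 2.02], [-1.52, 1.47], [-3.14, 3.14]. Speed limits (rad/s): [2.22, 2.22, 2.79, 3.14, 3.14, 3.14].

### API

Orientations are given as [roll, pitch, yaw] about the fixed x, y, z axes, in that order (R = Rz(yaw) Ry(pitch) Rx(roll)).
In Python, from workcell import sensors, viewer, ticket, search_frame, regions_of gives the robot as it stands.
- The arm moves only by the tool drive_tool, never from a script. Its argument "targets" is a list of rows, each an object of numbers: "gripper": the closure, from -1 (fully open) to 1 (shut); "x", "y", "z": the shift along the tool's x, y, z in mm; "ax", "ay", "az": the turn, a rotation vector about the tool's x, y, z in degrees. A call has 1 to 8 rows; each row shifts and turns the commanded pose from where the row before left it, along the tool's axes as they then stand; what a row does not reach is not made up. A row lasts 1/8 s, in which the tool goes at most 62.5 mm and 10.7 degrees, less where a joint would pass 70% of its speed; a pose out of reach is approached as far as the arm can. A call is refused whole if a number of a shift passes 62.5 or a number of a turn 10.7, either way. A call with a gripper value outside its range is refused whole. The fingers move at their own pace and stop on an object; the grip force is fixed at half the most. Time passes only in rows, so rows that do not move let the fingers close. It gives the time, the measured TCP pose, the force, the opening and the grip force at its end, in the units of the state.
- sensors.get_obs(): the state, without advancing time (a new reading comes with each control period).
- viewer.camera(name): name is "side" or "top" or "wrist"; returns a dict with "frame" (480x640x3 uint8, red, green, blue), "fx", "fy", "cx", "cy" (pixels), "eye" and "orientation" of the camera in the world. Camera axes: x right, y down, z forward; pixel columns grow to the right and rows downward; lengths in m; the calibration is good to about 2 mm. A picture is of the moment at which its call begins. There is no depth.
- ticket.job_done(): hands the job in; it is judged then, once.
Trained networks look in a picture, given as the dict that the camera call returned (one of the last four; its "shot" number tells which), for a name from the list of things; names that differ only in an ending like _2 or _b are one class to them, and where a whole thing is asked for, a point or a joint stands for the part that bears it (a point fixed in the world has none). Each returns a list of dicts, best first, with "conf" (0 to 1); they miss things now and then, are a little off and sometimes report something else, mostly with a low value. They report only what shows in the picture. A call takes as long as a camera call. They do not tell look-alikes from the thing itself.
- search_frame(label, picture): "xy" ([column, row] in pixels, amid what is visible of it).
- regions_of(label, picture): "pixels" (480x640 bool, what is visible of it) and "xy" ([column, row] in pixels, amid what is visible of it).
The state is a dict: "time_s": time; "q": joint angles; "joint_vel": joint speeds; "joint_efforts": joint torques, N m; "eef_pos": TCP position; "tool_rot": TCP orientation; "contact_force": force on the tool from outside, world axes, zero at the start; "wrist_torque": the same for the moment, N m; "finger_gap": finger opening in m; "finger_force": force on a finger pad.
Only numpy, scipy, OpenCV 4.12 (cv2) and the standard library are available. Lean on these libraries where they do the work, as an engineer would, in place of code of your own. Each camera call takes 0.05 s, during which the arm holds its last target. There are 200 camera calls.

## Working session

There is one attempt and no reset: what is moved stays moved. The work goes in short steps, Python scripts to look and compute and a tool call to move; the robot and the scene stay as the last step left them, time stands still between calls to the robot, and variables do not carry over. Pictures are saved under pics/ and viewed, at most 10 in all, crops included, and the job is handed in when it is done.

Besides the shell and the picture viewer there is one more tool, called after "Call:" as name([rows], argument=value, ...), one row to a line, values as JSON. drive_tool: Moves the arm, as the interface text tells. Its arguments: {"type":"object","properties":{"targets":{"type":"array","items":{"type":"object","properties":{"gripper":{"type":"number"},"x":{"type":"number"},"y":{"type":"number"},"z":{"type":"number"},"ax":{"type":"number"},"ay":{"type":"number"},"az":{"type":"number"}}}}},"required":["targets"]}

```bash
ls; mkdir -p pics; cat > h.py <<'E'
import numpy as np, cv2
from scipy.spatial.transform import Rotation as R
from workcell import sensors, viewer, ticket, search_frame, regions_of
def rot(o):
    o=np.array(o,float)
    if o.shape==(3,3): return o
    if o.size==3: return R.from_euler('xyz',o).as_matrix()
    return R.from_quat(o).as_matrix()
def ray(c,px):
    d=rot(c['orientation'])@np.array([(px[0]-c['cx'])/c['fx'],(px[1]-c['cy'])/c['fy'],1])
    return np.array(c['eye']),d/np.linalg.norm(d)
def atz(c,px,z):
    e,d=ray(c,px); return e+d*(z-e[2])/d[2]
def proj(c,p):
    q=rot(c['orientation']).T@(np.array(p)-np.array(c['eye'])); return np.array([c['fx']*q[0]/q[2]+c['cx'],c['fy']*q[1]/q[2]+c['cy']])
def tri(obs):
    A=np.zeros((3,3));b=np.zeros(3)
    for c,px in obs:
        e,d=ray(c,px);M=np.eye(3)-np.outer(d,d);A+=M;b+=M@e
    return np.linalg.solve(A,b)
def save(c,n): cv2.imwrite('pics/'+n,c['frame'][:,:,::-1])
E
python3 - <<'E'
from h import *
np.set_printoptions(precision=4,suppress=True)
print(sensors.get_obs())
for n in ['top','side','wrist']:
    c=viewer.camera(n); save(c,n+'0.png'); print(n,c['fx'],c['cx'],c['cy'],c['eye'],c['orientation'])
    for l in ['bracket','sleeve_large','sleeve_mid','sleeve_small','row_small','row_mid','row_large','ring_gauge','screwdriver','hex_key']:
        print(l,[(np.round(d['xy']).astype(int).tolist(),round(float(d['conf']),2)) for d in search_frame(l,c)])
E
```

```text
pics
{'time_s': 0.0, 'q': array([ 1.0227,  0.2913, -0.1541,  1.1267, -0.    ,  1.4315]), 'joint_vel': array([-0.0009,  0.0001,  0.0011,  0.0013,  0.001 , -0.0016]), 'joint_efforts': array([  0.0003, -53.7141,  33.1374,   0.016 ,  -0.0002,   0.    ]), 'eef_pos': array([0.2084, 0.4814, 0.2417]), 'tool_rot': array([-3.1402, -0.0002,  2.7328]), 'contact_force': array([-0.7197, -0.162 ,  0.8008]), 'wrist_torque': array([-0.0692,  0.0129, -0.0065]), 'finger_force': 0.0, 'finger_gap': 0.08524381657346054}
top 455.68904514959894 325.15105041286915 238.50270237091118 [0.3251 0.0441 1.0589] [-2.9201 -0.0063 -1.5232]
bracket [([331, 280], 0.89)]
sleeve_large [([425, 160], 0.95)]
sleeve_mid [([337, 275], 0.7), ([335, 262], 0.44)]
sleeve_small [([336, 262], 0.69), ([450, 255], 0.35)]
row_small [([453, 252], 0.83)]
row_mid [([450, 214], 0.79)]
row_large [([452, 287], 0.77), ([332, 281], 0.71), ([453, 255], 0.33)]
ring_gauge [([251, 278], 0.81)]
screwdriver [([210, 229], 0.91)]
hex_key []
side 494.87051203412835 323.80203083514436 237.83096542108402 [ 0.0815 -0.7582  0.5718] [-2.0633 -0.0008 -0.5341]
bracket [([304, 284], 0.89)]
sleeve_large [([299, 281], 0.89), ([472, 284], 0.59), ([248, 242], 0.27)]
sleeve_mid [([304, 263], 0.92)]
sleeve_small [([304, 246], 0.69)]
row_small [([408, 342], 0.79), ([365, 360], 0.61)]
row_mid [([448, 322], 0.86), ([249, 242], 0.53)]
row_large []
ring_gauge [([248, 246], 0.7)]
screwdriver [([274, 215], 0.89), ([302, 262], 0.41)]
hex_key [([291, 388], 0.64), ([302, 262], 0.49)]
wrist 337.3240329255193 316.81559256083614 236.84962412404988 [0.135  0.5147 0.3744] [2.8204 0.0012 1.1627]
bracket [([125, 468], 0.61)]
sleeve_large [([118, 478], 0.59)]
sleeve_mid [([123, 465], 0.38)]
sleeve_small []
row_small []
row_mid []
row_large []
ring_gauge []
screwdriver []
hex_key []
```

View pics/top0.png

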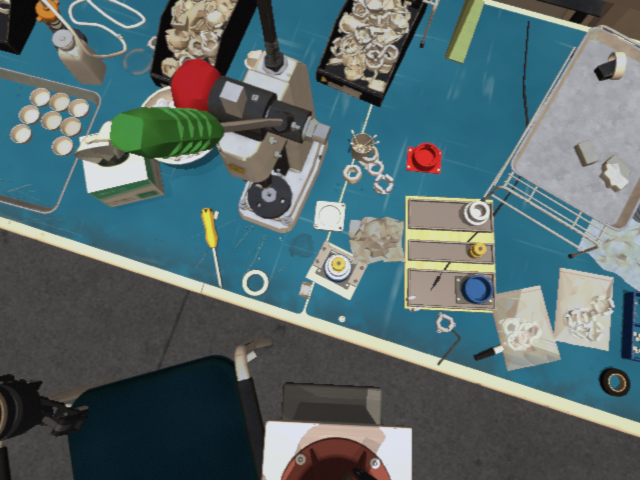

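View pics/side0.png

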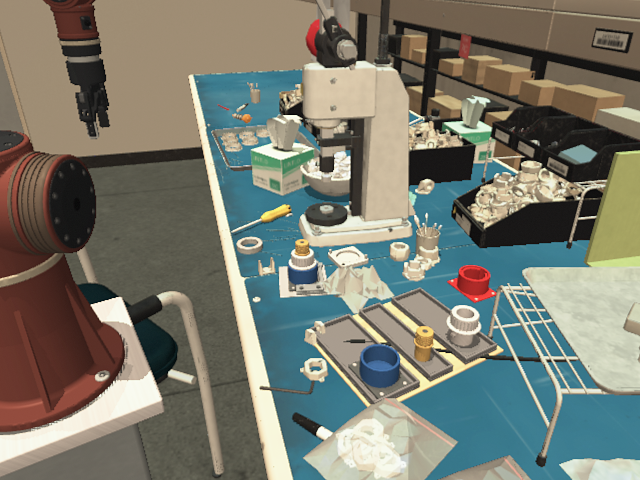

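Top: nested sleeves in the bracket at (337,268). Rows are mid (450,213), small (452,251) and large (452,288). The red look-alike is at (425,158), to be left alone. The hex key is near (450,348), the ring at (255,282) and the screwdriver at (210,240). The microscope stands behind the bracket.

```bash
python3 - <<'E'
from h import *
np.set_printoptions(precision=4,suppress=True)
t=viewer.camera('top'); s=viewer.camera('side')
a=cv2.resize(t['frame'][180:370,290:510],None,fx=3.6,fy=3.1,interpolation=cv2.INTER_CUBIC)[:,:,::-1]
cv2.imwrite('pics/crop1.png',a[:600,:800])
for n,p,z in [('bracket/small',(337,264),.08),('mid row',(450,213),.01),('small row',(452,251),.01),('large row',(452,288),.01),('largefixed',(477,289),.05),('smallfixed',(478,250),.064),('midfixed',(476,211),.067),('ring',(255,282),0.016),('scr',(210,228),0.02),('hex',(450,348),0),('micro base',(268,195),0.05)]: print(n,atz(t,p,z))
m=[regions_of('sleeve_small',c)[0] for c in (t,s)]
print(tri([(t,m[0]['xy']),(s,m[1]['xy'])]),m[0]['xy'],m[1]['xy'])
E
```

```text
bracket/small [0.49 0.02 0.08]
mid row [ 0.6384 -0.2467  0.01  ]
small row [ 0.5458 -0.2503  0.01  ]
large row [ 0.4587 -0.2491  0.01  ]
largefixed [ 0.4541 -0.2934  0.05  ]
smallfixed [ 0.5396 -0.2932  0.064 ]
midfixed [ 0.629 -0.29   0.067]
ring [0.4499 0.2047 0.016 ]
scr [0.571  0.3197 0.02  ]
hex [ 0.3236 -0.2455  0.    ]
micro base [0.649  0.1858 0.05  ]
[0.49   0.0225 0.0767] [335.6, 264.7] [301.7, 247.6]
```

View pics/crop1.png

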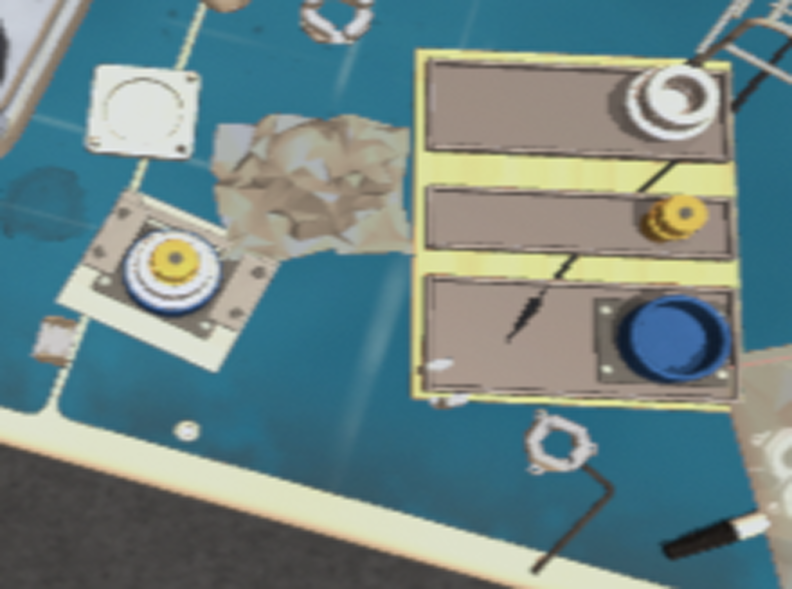

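Bracket's open (-x) end is at the lower left of the crop, toward the robot. I move over it to measure with the wrist camera.

Call:
drive_tool([
  {"x":-29.3,"y":-22.5,"gripper":-1},
  {"x":-29.3,"y":-22.5,"gripper":-1},
  {"x":-29.3,"y":-22.5,"gripper":-1},
  {"x":-29.3,"y":-22.5,"gripper":-1},
  {"x":-29.3,"y":-22.5,"gripper":-1},
  {"x":-29.3,"y":-22.5,"gripper":-1},
  {"x":-29.3,"y":-22.5,"gripper":-1},
  {"x":-29.3,"y":-22.5,"gripper":-1},
])

```text
schema error: expected keys gripper, x, y, z, ax, ay, az
```

Call:
drive_tool([
  {"x":-29.3,"y":-22.5,"gripper":-1},
  {"x":-29.3,"y":-22.5,"gripper":-1},
  {"x":-29.3,"y":-22.5,"gripper":-1},
  {"x":-29.3,"y":-22.5,"gripper":-1},
  {"x":-29.3,"y":-22.5,"gripper":-1},
  {"x":-29.3,"y":-22.5,"gripper":-1},
  {"gripper":-1},
  {"gripper":-1},
])

```text
schema error: expected keys gripper, x, y, z, ax, ay, az
```

```bash
python3 - <<'E'
from h import *
np.set_printoptions(precision=4,suppress=True)
print({k:v for k,v in sensors.get_obs().items() if k in('time_s','q','eef_pos','tool_rot')})
c=viewer.camera('wrist'); save(c,'w1.png'); print(c['eye'],c['orientation'])
t=viewer.camera('top'); s=viewer.camera('side')
for l in ['bracket','sleeve_large','sleeve_mid','sleeve_small']:
    for n,k in (('w',c),('s',s)):
        print(l,n,[(np.round(d['xy'],1).tolist(),round(float(d['conf']),2)) for d in regions_of(l,k)][:2])
E
```

```text
{'time_s': 1.85, 'q': array([ 1.0227,  0.2907, -0.1534,  1.1267,  0.    ,  1.4315]), 'eef_pos': array([0.2087, 0.4817, 0.2423]), 'tool_rot': array([ 3.1416, -0.    ,  2.7328])}
[0.135  0.5147 0.3744] [2.8204 0.0012 1.1627]
bracket w [([124.1, 467.2], 0.56)]
bracket s [([303.2, 286.2], 0.75)]
sleeve_large w [([120.7, 476.4], 0.78)]
sleeve_large s [([301.4, 278.6], 0.91)]
sleeve_mid w []
sleeve_mid s [([302.0, 259.9], 0.64)]
sleeve_small w []
sleeve_small s [([301.0, 249.0], 0.48)]
```

View pics/w1.png

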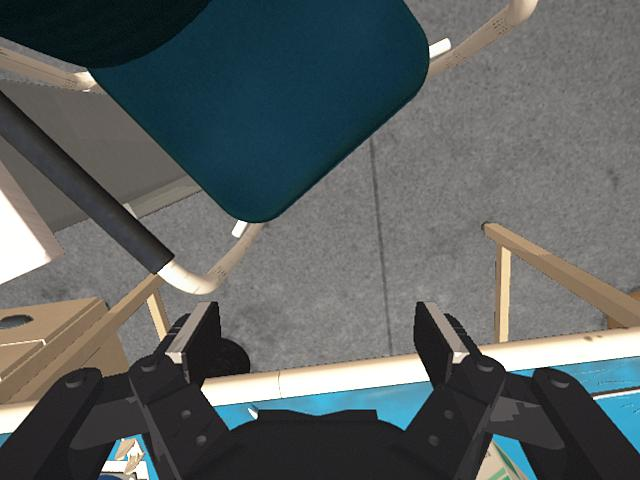

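Call:
drive_tool([
  {"gripper":-1,"x":-29.3,"y":-22.5,"z":0,"ax":0,"ay":0,"az":0},
  {"gripper":-1,"x":-29.3,"y":-22.5,"z":0,"ax":0,"ay":0,"az":0},
  {"gripper":-1,"x":-29.3,"y":-22.5,"z":0,"ax":0,"ay":0,"az":0},
  {"gripper":-1,"x":-29.3,"y":-22.5,"z":0,"ax":0,"ay":0,"az":0},
  {"gripper":-1,"x":-29.3,"y":-22.5,"z":0,"ax":0,"ay":0,"az":0},
  {"gripper":-1,"x":-29.3,"y":-22.5,"z":0,"ax":0,"ay":0,"az":0},
  {"gripper":-1,"x":-29.3,"y":-22.5,"z":0,"ax":0,"ay":0,"az":0},
  {"gripper":-1,"x":-29.3,"y":-22.5,"z":0,"ax":0,"ay":0,"az":0},
])

```text
time_s: 3.4
eef_pos: [0.3528, 0.2223, 0.2425]
tool_rot: [3.141, 0.0, 2.733]
contact_force: [0.7, 0.3, 0.7]
finger_gap: 0.0854
finger_force: 0.0
```

Call:
drive_tool([
  {"gripper":-1,"x":-29.3,"y":-22.5,"z":0,"ax":0,"ay":0,"az":0},
  {"gripper":-1,"x":-29.3,"y":-22.5,"z":0,"ax":0,"ay":0,"az":0},
  {"gripper":-1,"x":-29.3,"y":-22.5,"z":0,"ax":0,"ay":0,"az":0},
  {"gripper":-1,"x":-29.3,"y":-22.5,"z":0,"ax":0,"ay":0,"az":0},
  {"gripper":-1,"x":-29.3,"y":-22.5,"z":0,"ax":0,"ay":0,"az":0},
  {"gripper":-1,"x":-29.3,"y":-22.5,"z":0,"ax":0,"ay":0,"az":0},
  {"gripper":-1,"x":0,"y":0,"z":0,"ax":0,"ay":0,"az":0},
])

```text
time_s: 4.28
eef_pos: [0.4609, 0.0279, 0.2422]
tool_rot: [-3.141, 0.001, 2.73]
contact_force: [-0.4, 0.2, 0.8]
finger_gap: 0.0853
finger_force: 0.0
```

```bash
python3 - <<'E'
from h import *
np.set_printoptions(precision=4,suppress=True)
print({k:v for k,v in sensors.get_obs().items() if k in('time_s','q','eef_pos','tool_rot')})
c=viewer.camera('wrist'); save(c,'w1.png'); print(c['eye'],c['orientation'])
import pickle; pickle.dump(c,open('w1.pkl','wb'))
for l in ['bracket','sleeve_large','sleeve_mid','sleeve_small']:
    for d in regions_of(l,c)[:2]:
        m=d['pixels'].astype(np.uint8); print(l,np.round(d['xy'],1),round(float(d['conf']),2),cv2.minAreaRect(cv2.findNonZero(m)))
        np.save('m_'+l,m)
E
```

```text
{'time_s': 4.275, 'q': array([-0.0979,  0.1704, -0.3117,  1.0883, -0.0003,  0.3138]), 'eef_pos': array([0.4609, 0.0279, 0.2422]), 'tool_rot': array([-3.1414,  0.0005,  2.7299])}
[0.3872 0.0611 0.3742] [2.8199 0.0014 1.1598]
bracket [319.9 202.2] 0.6 ((318.4369201660156, 224.09539794921875), (104.29974365234375, 83.00476837158203), 1.005086064338684)
sleeve_large [318.8 209.8] 0.57 ((318.64874267578125, 226.32090759277344), (74.16954803466797, 52.39133834838867), 1.0416266918182373)
sleeve_mid [318.  228.7] 0.89 ((318.5, 235.5), (49.0, 57.0), 90.0)
sleeve_small [318.4 248.8] 0.67 ((319.0, 250.0), (38.0, 32.0), 90.0)
```

View pics/w1.png

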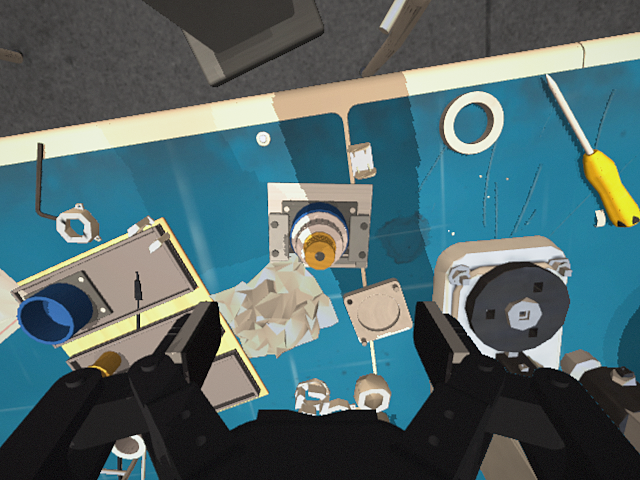

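Wrist view: bracket at (320,225), almost square to the tool, with its open end (268..373,184) toward the robot. Brass top is at (319,255).

```bash
cat > q.py <<'E'
from h import *
import pickle
np.set_printoptions(precision=4,suppress=True)
c=pickle.load(open('w1.pkl','rb'))
g=cv2.cvtColor(c['frame'],cv2.COLOR_RGB2GRAY)
pts=cv2.cornerSubPix(g,np.float32([[[268,184]],[[373,184]]]),(4,4),(-1,-1),(3,20,.01))[:,0]
A,B=[atz(c,p,.004) for p in pts]; print(pts,A,B,np.linalg.norm(A-B))
y=(A-B)/np.linalg.norm(A-B)   # A is at left of image
print('dir',y, np.degrees(np.arctan2(y[1],y[0])))
# B right image = world +y
yy=(B-A)/np.linalg.norm(B-A); x=np.array([yy[1],-yy[0],0]); O=(A+B)/2+x*.05; print('origin est',O,'yaw',np.degrees(np.arctan2(x[1],x[0])))
hsv=cv2.cvtColor(c['frame'],cv2.COLOR_RGB2HSV)
# brass: outline tops
for z in(.094,.073): 
    print(z,proj(c,[O[0],O[1],z]))
ths=np.linspace(0,2*np.pi,60)
a=c['frame'][160:300,240:400][:,:,::-1].copy(); a=cv2.resize(a,None,fx=5,fy=5*.85)
def draw(r,z,col):
    p=np.array([proj(c,[O[0]+r*np.cos(t),O[1]+r*np.sin(t),z]) for t in ths]); p=(p-[240,160])*[5,4.25]
    cv2.polylines(a,[p.astype(np.int32)],True,col,1)
draw(.014,.094,(0,0,255)); draw(.031,.044,(0,255,0)); draw(.023,.070,(255,0,255)); draw(.029,.048,(0,255,255))
R2=np.stack([x[:2],yy[:2]],1)
for s,z,col in(((.05,.058),.004,(255,255,255)),((.031,.042),.009,(0,255,0))):
    p=[proj(c,np.r_[O[:2]+R2@[u*s[0],v*s[1]],z]) for u,v in((1,1),(1,-1),(-1,-1),(-1,1))]
    cv2.polylines(a,[((np.array(p)-[240,160])*[5,4.25]).astype(np.int32)],True,col,1)
cv2.imwrite('pics/fit1.png',a)
E
python3 q.py
```

```text
[[266.9691 182.508 ]
 [372.0195 184.2963]] [ 0.4206 -0.0138  0.004 ] [0.4685 0.0913 0.004 ] 0.11545678422866615
dir [-0.4149 -0.9099  0.    ] -114.51043339872211
origin est [0.49  0.018 0.004] yaw -24.51043339872212
0.094 [319.069  256.0622]
0.073 [318.9605 247.8939]
```

View pics/fit1.png

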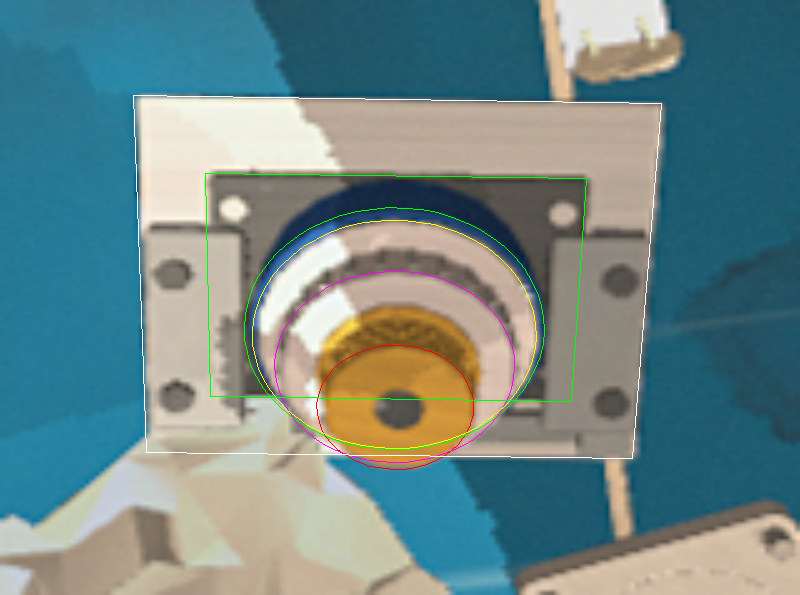

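Fit is within about 1 px: bracket origin (0.490, 0.0185), yaw -24.5°, and the heights agree. Next I grasp the brass sleeve.

Call:
drive_tool([
  {"gripper":-1,"x":-15.3,"y":1.5,"z":20,"ax":0,"ay":0,"az":0},
  {"gripper":-1,"x":-15.3,"y":1.6,"z":35,"ax":0,"ay":0,"az":0},
  {"gripper":-0.6,"x":0,"y":0,"z":45,"ax":0,"ay":0,"az":0},
  {"gripper":-0.6,"x":0,"y":0,"z":30,"ax":0,"ay":0,"az":0},
  {"gripper":-0.4,"x":0,"y":0,"z":18,"ax":0,"ay":0,"az":0},
  {"gripper":-0.4,"x":0,"y":0,"z":7,"ax":0,"ay":0,"az":0},
  {"gripper":-0.2,"x":0,"y":0,"z":0,"ax":0,"ay":0,"az":0},
])

```text
time_s: 5.4
eef_pos: [0.4891, 0.0208, 0.0875]
tool_rot: [3.142, -0.0, 2.734]
contact_force: [0.4, 0.3, 0.9]
finger_gap: 0.0513
finger_force: 0.0
```

Call:
drive_tool([
  {"gripper":1,"x":0,"y":0,"z":0,"ax":0,"ay":0,"az":0},
  {"gripper":1,"x":0,"y":0,"z":0,"ax":0,"ay":0,"az":0},
  {"gripper":1,"x":0,"y":0,"z":0,"ax":0,"ay":0,"az":0},
  {"gripper":1,"x":0,"y":0,"z":0,"ax":0,"ay":0,"az":0},
])

```text
time_s: 5.9
eef_pos: [0.4898, 0.0202, 0.0884]
tool_rot: [3.141, 0.002, 2.733]
contact_force: [-1.6, -0.0, 6.7]
finger_gap: 0.026
finger_force: 58.5
```

Call:
drive_tool([
  {"gripper":1,"x":0,"y":0,"z":-3,"ax":0,"ay":0,"az":0},
  {"gripper":1,"x":0,"y":0,"z":-4,"ax":0,"ay":0,"az":0},
  {"gripper":1,"x":0,"y":0,"z":-5,"ax":0,"ay":0,"az":0},
  {"gripper":1,"x":0,"y":0,"z":-5,"ax":0,"ay":0,"az":0},
  {"gripper":1,"x":0,"y":0,"z":-6,"ax":0,"ay":0,"az":0},
])

```text
time_s: 6.52
eef_pos: [0.489, 0.0204, 0.1106]
tool_rot: [-3.142, -0.0, 2.733]
contact_force: [-0.2, -0.3, -2.3]
finger_gap: 0.0255
finger_force: 59.3
```

Call:
drive_tool([
  {"gripper":1,"x":0,"y":0,"z":-10,"ax":0,"ay":0,"az":0},
  {"gripper":1,"x":0,"y":0,"z":-25,"ax":0,"ay":0,"az":0},
  {"gripper":1,"x":0,"y":0,"z":-35,"ax":0,"ay":0,"az":0},
  {"gripper":1,"x":-10,"y":-20,"z":-35,"ax":0,"ay":0,"az":0},
  {"gripper":1,"x":-20,"y":-40,"z":0,"ax":0,"ay":0,"az":0},
  {"gripper":1,"x":-22,"y":-50,"z":0,"ax":0,"ay":0,"az":0},
  {"gripper":1,"x":-22,"y":-50,"z":0,"ax":0,"ay":0,"az":0},
  {"gripper":1,"x":-20,"y":-35,"z":0,"ax":0,"ay":0,"az":0},
])

```text
time_s: 7.52
eef_pos: [0.498, -0.1984, 0.2165]
tool_rot: [-3.141, 0.002, 2.732]
contact_force: [0.6, -0.3, -0.6]
finger_gap: 0.0257
finger_force: 59.5
```

Call:
drive_tool([
  {"gripper":1,"x":0,"y":0,"z":0,"ax":0,"ay":0,"az":0},
  {"gripper":1,"x":0,"y":0,"z":0,"ax":0,"ay":0,"az":0},
])

```text
time_s: 7.78
eef_pos: [0.4979, -0.1956, 0.2158]
tool_rot: [3.141, 0.0, 2.733]
contact_force: [0.1, 0.3, -0.9]
finger_gap: 0.0254
finger_force: 59.5
```

```bash
python3 - <<'E'
from h import *
import pickle
np.set_printoptions(precision=4,suppress=True)
c=viewer.camera('wrist'); save(c,'w2.png'); t=viewer.camera('top'); save(t,'t2.png'); pickle.dump((c,t),open('w2.pkl','wb'))
print(sensors.get_obs()['eef_pos'])
for l in ['row_small','row_mid','row_large','sleeve_small','sleeve_mid']:
    for n,k in(('w',c),('t',t)):
      for d in regions_of(l,k)[:2]:
        m=d['pixels'].astype(np.uint8); print(n,l,np.round(d['xy'],1),round(float(d['conf']),2),np.round(cv2.boxPoints(cv2.minAreaRect(cv2.findNonZero(m)))).tolist())
E
```

```text
[ 0.4979 -0.1949  0.2157]
w row_small [282.5 260. ] 0.64 [[196.0, 278.0], [369.0, 205.0], [390.0, 254.0], [217.0, 327.0]]
t row_small [424.7 250.4] 0.72 [[408.0, 240.0], [441.0, 240.0], [441.0, 261.0], [408.0, 261.0]]
w row_mid [382.2 320.5] 0.73 [[229.0, 332.0], [394.0, 267.0], [423.0, 340.0], [257.0, 405.0]]
t row_mid [437.2 212.1] 0.96 [[408.0, 199.0], [477.0, 199.0], [477.0, 229.0], [408.0, 229.0]]
w row_large [255.4 187.2] 0.71 [[143.0, 190.0], [329.0, 104.0], [368.0, 187.0], [182.0, 274.0]]
t row_large [424.4 282.2] 0.58 [[408.0, 269.0], [451.0, 269.0], [451.0, 306.0], [408.0, 306.0]]
w sleeve_small [316.9 302.8] 0.77 [[287.0, 252.0], [346.0, 252.0], [346.0, 348.0], [287.0, 348.0]]
w sleeve_small [555.5 107. ] 0.56 [[502.0, 89.0], [587.0, 59.0], [610.0, 123.0], [524.0, 153.0]]
t sleeve_small [448.  257.3] 0.62 [[442.0, 253.0], [459.0, 253.0], [459.0, 262.0], [442.0, 262.0]]
w sleeve_mid [556.3 105.4] 0.91 [[514.0, 72.0], [598.0, 72.0], [598.0, 144.0], [514.0, 144.0]]
t sleeve_mid [336.8 268.3] 0.88 [[325.0, 254.0], [349.0, 254.0], [349.0, 278.0], [325.0, 278.0]]
```

View pics/w2.png

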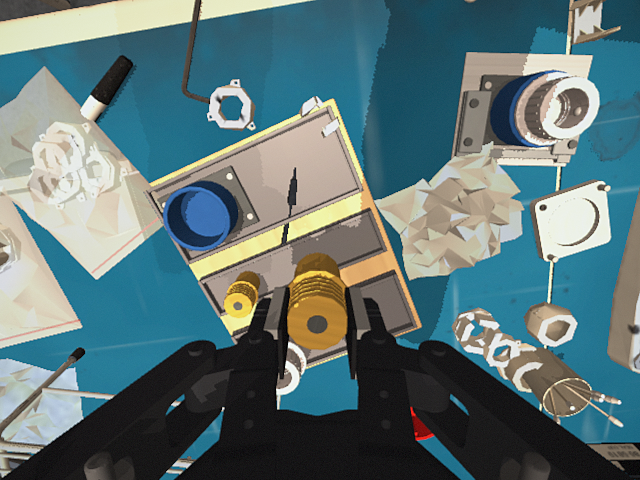

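Brass is held at (318,310). The small row is the middle trough at (290,265), large (255,190), mid below. I fit a model of the three rows.

```bash
cat > rows.py <<'E'
from h import *
import pickle,sys
np.set_printoptions(precision=4,suppress=True)
c,t=pickle.load(open('w2.pkl','rb'))
from scipy.optimize import minimize
W={'row_large':(-1,.086),'row_small':(0,.048),'row_mid':(1,.072)}
def P(p,u,v,z): # u along row x (toward world -y), v toward world +x
    th=p[2]; ex=np.array([np.cos(th),np.sin(th)]); ev=np.array([-np.sin(th),np.cos(th)])
    return np.r_[p[0:2]+u*ex+v*ev,z]
from workcell import *
# hand picked/ mask corners: the -x ends of rows in the wrist view, all rims z=.019
g=cv2.cvtColor(c['frame'],cv2.COLOR_RGB2GRAY).astype(float); g=cv2.GaussianBlur(g,(0,0),1)
gt=cv2.GaussianBlur(cv2.cvtColor(t['frame'],cv2.COLOR_RGB2GRAY).astype(float),(0,0),1)
G=[(k,np.hypot(cv2.Sobel(h,-1,1,0),cv2.Sobel(h,-1,0,1))) for k,h in((c,g),(t,gt))]
def segs(k):
    S=[]
    for n,(s,w) in W.items():
        for v in(-w/2,w/2):
            S.append((-.1,s*.088+v,.0 if n=='row_large' else -.0,s*.088+v))
        S.append((-.1,s*.088-w/2,-.1,s*.088+w/2))
    return S
def score(p):
    tot=0
    for i,(k,m) in enumerate(G):
        for a,b,a2,b2 in segs(i):
            for f in np.linspace(.05,.95,25):
                x=proj(k,P(p,a+(a2-a)*f,b+(b2-b)*f,.019))
                if i==0 and (x[1]>330 or (x[0]>280 and x[0]<350 and x[1]>245)): continue
                tot+=min(cv2.getRectSubPix(m.astype(np.float32),(1,1),(float(x[0]),float(x[1])))[0,0],120)*(1 if i==0 else .7)
    return -tot
best=None
p0=np.array([.5458,-.2503,-np.pi/2])
for dx in(-.006,-.003,0,.003,.006):
  for dy in(-.006,-.003,0,.003,.006):
    for da in(-.06,-.03,0,.03,.06):
      q=p0+[dx,dy,da]; s=score(q)
      if best is None or s<best[0]: best=(s,q)
r=minimize(score,best[1],method='Nelder-Mead',options=dict(initial_simplex=best[1]+np.array([[0,0,0],[.003,0,0],[0,.003,0],[0,0,.02]])))
p=r.x; print(best[1],p,np.degrees(p[2]),r.fun)
print('small spot',P(p,-.043,0,.01),'mid',P(p,-.043,.088,.01),'large',P(p,-.043,-.088,.01))
a=cv2.resize(c['frame'][80:380,130:450][:,:,::-1],None,fx=2,fy=2)
b=cv2.resize(t['frame'][190:320,400:505][:,:,::-1],None,fx=4,fy=4)
for im,k,o,f in((a,c,(130,80),2),(b,t,(400,190),4)):
    for n,(s,w) in W.items():
        L=[proj(k,P(p,u,s*.088+v*w/2,.019)) for u,v in((-.1,-1),(-.1,1),(.1,1),(.1,-1))]
        cv2.polylines(im,[((np.array(L)-o)*f).astype(np.int32)],True,(0,0,255),1)
        h,rr={'row_large':(.050,.031),'row_small':(.064,.014),'row_mid':(.067,.023)}[n]
        L=[proj(k,P(p,.052+rr*np.cos(q),s*.088+rr*np.sin(q),h)) for q in np.linspace(0,6.28,40)]
        cv2.polylines(im,[((np.array(L)-o)*f).astype(np.int32)],True,(0,255,0),1)
cv2.imwrite('pics/rows.png',cv2.resize(np.hstack([a[:520],b]),(800,394)))
E
python3 rows.py
```

```text
[ 0.5398 -0.2443 -1.5708] [ 0.5408 -0.2443 -1.5684] -89.86461515806798 -36730.3671875
small spot [ 0.5407 -0.2013  0.01  ] mid [ 0.6287 -0.2011  0.01  ] large [ 0.4527 -0.2015  0.01  ]
```

View pics/rows.png

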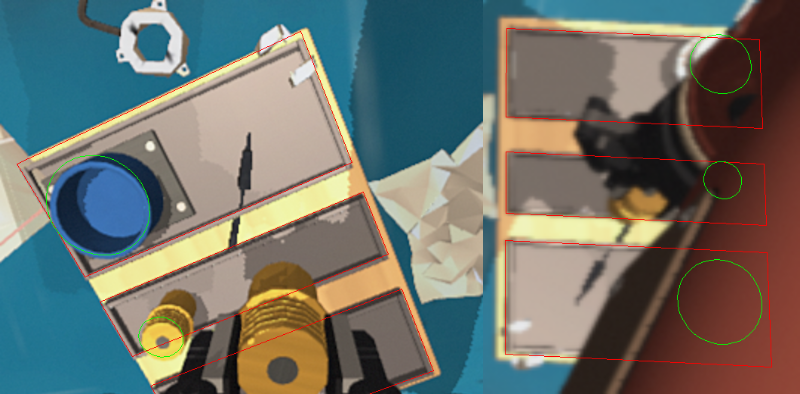

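```bash
cat > rows2.py <<'E'
exec(open('rows.py').read().split('best=None')[0])
im=cv2.imread('pics/top0.png'); gt=cv2.GaussianBlur(cv2.cvtColor(im,cv2.COLOR_BGR2GRAY).astype(float),(0,0),1)
G[1]=(t,np.hypot(cv2.Sobel(gt,-1,1,0),cv2.Sobel(gt,-1,0,1)))
G=[(k,np.minimum(m,120).astype(np.float32)) for k,m in G]
def score(p,use=(0,1)):
    tot=0
    for i in use:
        k,m=G[i]; pts=[]
        for n,(s,w) in W.items():
            for q in (0,.004):
                for v in(-w/2+q,w/2-q): pts+=[(u,s*.088+v) for u in np.linspace(-.096,.096,40)]
                for e in(-.1+q,.1-q): pts+=[(e,s*.088+v) for v in np.linspace(-w/2+.003,w/2-.003,15)]
        x=np.array([proj(k,P(p,u,v,.019)) for u,v in pts])
        if i==0: x=x[~((x[:,1]>335)|((x[:,0]>275)&(x[:,0]<355)&(x[:,1]>240)))]
        s=cv2.remap(m,x[None,:,0].astype(np.float32),x[None,:,1].astype(np.float32),cv2.INTER_LINEAR); tot+=s.mean()
    return -tot
p0=np.array([.5430,-.2470,-1.5708])
for use in((0,),(1,),(0,1)):
    best=min(((score(p0+[dx,dy,da],use),tuple(p0+[dx,dy,da])) for dx in np.arange(-8,9,2)/1e3 for dy in np.arange(-8,9,2)/1e3 for da in np.arange(-.06,.061,.02)))
    b=np.array(best[1]); r=minimize(score,b,args=(use,),method='Nelder-Mead',options=dict(initial_simplex=b+np.array([[0,0,0],[.002,0,0],[0,.002,0],[0,0,.015]])))
    print(use,r.x,np.degrees(r.x[2]),r.fun)
    for v in(-.088,0,.088): print('  spot',P(r.x,-.043,v,.01))
# fixed sleeves: predicted rim centres vs network centroids
bm=cv2.inRange(cv2.cvtColor(c['frame'],cv2.COLOR_RGB2HSV),(105,120,60),(118,255,255))[150:260,130:270]
n,l,st,ce=cv2.connectedComponentsWithStats(bm); j=1+st[1:,4].argmax(); print('blue bbox w2',st[j][:4]+[130,150,0,0], proj(c,P(r.x,.052,-.088,.05)))
E
python3 rows2.py
```

```text
(0,) [ 0.5403 -0.2408 -1.5688] -89.88478481256263 -105.70928192138672
  spot [ 0.4522 -0.198   0.01  ]
  spot [ 0.5402 -0.1978  0.01  ]
  spot [ 0.6282 -0.1977  0.01  ]
(1,) [ 0.5391 -0.238  -1.5774] -90.37785195424036 -91.0429916381836
  spot [ 0.4514 -0.1945  0.01  ]
  spot [ 0.5394 -0.195   0.01  ]
  spot [ 0.6274 -0.1956  0.01  ]
(0, 1) [ 0.5403 -0.2409 -1.5693] -89.91540187483422 -192.6133575439453
  spot [ 0.4522 -0.198   0.01  ]
  spot [ 0.5402 -0.1979  0.01  ]
  spot [ 0.6282 -0.1978  0.01  ]
blue bbox w2 [162 181  73  70] [198.062  214.4266]
```

Rows fitted consistently in both views: small spot (0.540,-0.198), mid (0.628,-0.198), large (0.452,-0.198), yaw -90°. Lowering brass.

Call:
drive_tool([
  {"gripper":1,"x":-20,"y":7,"z":10,"ax":0,"ay":0,"az":0},
  {"gripper":1,"x":-20,"y":7,"z":40,"ax":0,"ay":0,"az":0},
  {"gripper":1,"x":0,"y":0,"z":50,"ax":0,"ay":0,"az":0},
  {"gripper":1,"x":0,"y":0,"z":36,"ax":0,"ay":0,"az":0},
  {"gripper":1,"x":0,"y":0,"z":11,"ax":0,"ay":0,"az":0},
  {"gripper":1,"x":0,"y":0,"z":6,"ax":0,"ay":0,"az":0},
  {"gripper":1,"x":0,"y":0,"z":2,"ax":0,"ay":0,"az":0},
  {"gripper":1,"x":0,"y":0,"z":1,"ax":0,"ay":0,"az":0},
])

```text
time_s: 9.38
eef_pos: [0.5409, -0.1994, 0.0604]
tool_rot: [-3.141, 0.002, 2.733]
contact_force: [-0.3, -1.3, -0.8]
finger_gap: 0.0257
finger_force: 59.5
```

Call:
drive_tool([
  {"gripper":1,"x":0,"y":0,"z":1,"ax":0,"ay":0,"az":0},
  {"gripper":1,"x":0,"y":0,"z":1,"ax":0,"ay":0,"az":0},
])

```text
time_s: 9.62
eef_pos: [0.5409, -0.1994, 0.0585]
tool_rot: [-3.142, 0.002, 2.733]
contact_force: [-3.7, 1.7, 15.6]
finger_gap: 0.0258
finger_force: 61.0
```

Call:
drive_tool([
  {"gripper":0.2,"x":0,"y":0,"z":-0.5,"ax":0,"ay":0,"az":0},
  {"gripper":-0.2,"x":0,"y":0,"z":0,"ax":0,"ay":0,"az":0},
  {"gripper":-0.4,"x":0,"y":0,"z":0,"ax":0,"ay":0,"az":0},
  {"gripper":-0.4,"x":0,"y":0,"z":-15,"ax":0,"ay":0,"az":0},
  {"gripper":-0.5,"x":0,"y":0,"z":-40,"ax":0,"ay":0,"az":0},
  {"gripper":-1,"x":0,"y":0,"z":-45,"ax":0,"ay":0,"az":0},
])

```text
time_s: 10.38
eef_pos: [0.5399, -0.1989, 0.1595]
tool_rot: [3.142, -0.001, 2.733]
contact_force: [0.4, 1.6, -0.7]
finger_gap: 0.08
finger_force: 0.0
```

Call:
drive_tool([
  {"gripper":-1,"x":23.4,"y":29.8,"z":0,"ax":0,"ay":0,"az":0},
  {"gripper":-1,"x":30,"y":40,"z":0,"ax":0,"ay":0,"az":0},
  {"gripper":-1,"x":30,"y":40,"z":0,"ax":0,"ay":0,"az":0},
  {"gripper":-1,"x":30,"y":40,"z":0,"ax":0,"ay":0,"az":0},
  {"gripper":-1,"x":20,"y":30,"z":20,"ax":0,"ay":0,"az":0},
  {"gripper":-1,"x":0,"y":0,"z":35,"ax":0,"ay":0,"az":0},
  {"gripper":-1,"x":0,"y":0,"z":0,"ax":0,"ay":0,"az":0},
])

```text
time_s: 11.25
eef_pos: [0.4878, 0.0195, 0.1021]
tool_rot: [-3.141, -0.003, 2.734]
contact_force: [0.1, -0.4, 0.5]
finger_gap: 0.0853
finger_force: 0.0
```

```bash
cat > st.py <<'E'
from h import *
import sys
np.set_printoptions(precision=4,suppress=True)
o=sensors.get_obs(); print(o['time_s'],o['eef_pos'],o['tool_rot'],o['q'],o['contact_force'],o['wrist_torque'],o['finger_gap'])
if len(sys.argv)>3:
    p=np.array([float(v) for v in sys.argv[1:4]]); print('tool delta mm',1e3*(rot(o['tool_rot']).T@(p-o['eef_pos'])))
E
python3 st.py .4902 .0188 .062
```

```text
11.25 [0.4878 0.0195 0.1021] [-3.1406 -0.003   2.7337] [-0.1099  0.3555 -0.4653  0.7531 -0.0001  0.298 ] [ 0.0771 -0.425   0.4944] [ 0.004  -0.0063  0.0142] 0.08525823976129031
tool delta mm [-2.6288  0.3627 40.0882]
```

Call:
drive_tool([
  {"gripper":-0.7,"x":-2,"y":0.3,"z":20,"ax":0,"ay":0,"az":0},
  {"gripper":-0.7,"x":0,"y":0,"z":14,"ax":0,"ay":0,"az":0},
  {"gripper":-0.4,"x":0,"y":0,"z":6,"ax":0,"ay":0,"az":0},
  {"gripper":0,"x":0,"y":0,"z":0,"ax":0,"ay":0,"az":0},
  {"gripper":1,"x":0,"y":0,"z":0,"ax":0,"ay":0,"az":0},
  {"gripper":1,"x":0,"y":0,"z":0,"ax":0,"ay":0,"az":0},
  {"gripper":1,"x":0,"y":0,"z":0,"ax":0,"ay":0,"az":0},
])

```text
time_s: 12.12
eef_pos: [0.4914, 0.0183, 0.0634]
tool_rot: [-3.142, 0.001, 2.733]
contact_force: [-1.3, -0.6, 6.4]
finger_gap: 0.0439
finger_force: 61.8
```

```bash
python3 st.py .4902 .0188 .062
```

```text
12.125 [0.4914 0.0183 0.0634] [-3.1415  0.0007  2.7328] [-0.1113  0.4113 -0.5049  0.654  -0.0003  0.2975] [-1.2672 -0.6314  6.4059] [-0.1568  0.5169  0.0069] 0.04391391059062984
tool delta mm [ 1.3058 -0.0605  1.3929]
```

Mid grip held. I turn 16° anticlockwise, then try a gentle lift.

Call:
drive_tool([
  {"gripper":1,"x":0,"y":0,"z":-1,"ax":0,"ay":0,"az":0},
  {"gripper":1,"x":0,"y":0,"z":0,"ax":0,"ay":0,"az":-8},
  {"gripper":1,"x":0,"y":0,"z":0,"ax":0,"ay":0,"az":-8},
  {"gripper":1,"x":0,"y":0,"z":0,"ax":0,"ay":0,"az":0},
  {"gripper":1,"x":0,"y":0,"z":-2.3,"ax":0,"ay":0,"az":0},
  {"gripper":1,"x":0,"y":0,"z":0,"ax":0,"ay":0,"az":0},
])

```text
time_s: 12.88
eef_pos: [0.4911, 0.0185, 0.0661]
tool_rot: [3.142, -0.0, 3.01]
contact_force: [-0.3, 0.2, -4.4]
finger_gap: 0.0443
finger_force: 61.7
```

```bash
python3 st.py
```

```text
12.875 [0.4911 0.0185 0.0661] [ 3.1416 -0.0003  3.0103] [-0.1113  0.4075 -0.5019  0.6617  0.      0.02  ] [-0.334   0.155  -4.4249] [ 0.0336 -0.0096 -0.052 ] 0.044259556083524595
```

Call:
drive_tool([
  {"gripper":1,"x":0,"y":0,"z":1.2,"ax":0,"ay":0,"az":0},
  {"gripper":1,"x":0,"y":0,"z":0,"ax":0,"ay":0,"az":-8},
  {"gripper":1,"x":0,"y":0,"z":0,"ax":0,"ay":0,"az":0},
  {"gripper":1,"x":0,"y":0,"z":-1.7,"ax":0,"ay":0,"az":0},
  {"gripper":1,"x":0,"y":0,"z":0,"ax":0,"ay":0,"az":0},
])

```text
time_s: 13.5
eef_pos: [0.491, 0.0185, 0.0665]
tool_rot: [3.142, -0.0, -3.133]
contact_force: [0.2, -0.7, -4.0]
finger_gap: 0.0436
finger_force: 61.8
```

Call:
drive_tool([
  {"gripper":1,"x":0,"y":0,"z":-0.7,"ax":0,"ay":0,"az":0},
  {"gripper":1,"x":0,"y":0,"z":0,"ax":0,"ay":0,"az":0},
])

```text
time_s: 13.75
eef_pos: [0.491, 0.0185, 0.0671]
tool_rot: [3.142, -0.001, -3.132]
contact_force: [0.2, 0.1, -5.5]
finger_gap: 0.0439
finger_force: 61.9
```

Call:
drive_tool([
  {"gripper":1,"x":0,"y":0,"z":-1,"ax":0,"ay":0,"az":0},
  {"gripper":1,"x":0,"y":0,"z":0,"ax":0,"ay":0,"az":0},
])

```text
time_s: 14.0
eef_pos: [0.4907, 0.0185, 0.0677]
tool_rot: [3.141, -0.001, -3.132]
contact_force: [2.2, -0.2, -17.1]
finger_gap: 0.0437
finger_force: 63.9
```

Call:
drive_tool([
  {"gripper":1,"x":0,"y":0,"z":2,"ax":0,"ay":0,"az":0},
  {"gripper":1,"x":0,"y":0,"z":0,"ax":0,"ay":0,"az":-10},
  {"gripper":1,"x":0,"y":0,"z":0,"ax":0,"ay":0,"az":0},
  {"gripper":1,"x":0,"y":0,"z":-2,"ax":0,"ay":0,"az":0},
  {"gripper":1,"x":0,"y":0,"z":0,"ax":0,"ay":0,"az":0},
])

```text
time_s: 14.62
eef_pos: [0.4917, 0.0183, 0.0688]
tool_rot: [-3.141, 0.001, -2.959]
contact_force: [-0.2, -0.7, -0.1]
finger_gap: 0.0439
finger_force: 65.5
```

Call:
drive_tool([
  {"gripper":1,"x":0,"y":0,"z":-1.5,"ax":0,"ay":0,"az":0},
  {"gripper":1,"x":0,"y":0,"z":-1.5,"ax":0,"ay":0,"az":0},
  {"gripper":1,"x":0,"y":0,"z":0,"ax":0,"ay":0,"az":0},
])

```text
time_s: 15.0
eef_pos: [0.4913, 0.0185, 0.0714]
tool_rot: [-3.142, 0.0, -2.957]
contact_force: [1.2, -1.2, -1.4]
finger_gap: 0.0437
finger_force: 65.5
```

Free at about 34° (force near zero). Lifting gently.

Call:
drive_tool([
  {"gripper":1,"x":0,"y":0,"z":-4,"ax":0,"ay":0,"az":0},
  {"gripper":1,"x":0,"y":0,"z":-4,"ax":0,"ay":0,"az":0},
  {"gripper":1,"x":0,"y":0,"z":-5,"ax":0,"ay":0,"az":0},
])

```text
time_s: 15.38
eef_pos: [0.4912, 0.0185, 0.0847]
tool_rot: [3.141, 0.0, -2.957]
contact_force: [0.6, 0.7, -1.1]
finger_gap: 0.0437
finger_force: 65.5
```

Call:
drive_tool([
  {"gripper":1,"x":0,"y":0,"z":-10,"ax":0,"ay":0,"az":0},
  {"gripper":1,"x":0,"y":0,"z":-20,"ax":0,"ay":0,"az":0},
  {"gripper":1,"x":0,"y":0,"z":-35,"ax":0,"ay":0,"az":0},
  {"gripper":1,"x":0,"y":0,"z":-40,"ax":0,"ay":0,"az":0},
  {"gripper":1,"x":0,"y":0,"z":0,"ax":0,"ay":0,"az":0},
])

```text
time_s: 16.0
eef_pos: [0.4932, 0.0183, 0.1926]
tool_rot: [-3.14, 0.006, -2.957]
contact_force: [0.4, 0.0, -2.5]
finger_gap: 0.0438
finger_force: 65.5
```

```bash
python3 st.py .628 -.198 .075; python3 - <<'E'
from h import *
c=viewer.camera('side'); save(c,'s3.png')
for l in ['sleeve_small','sleeve_mid','sleeve_large']: print(l,[(np.round(d['xy']).tolist(),round(float(d['conf']),2)) for d in search_frame(l,c)])
E
```

```text
16.0 [0.4932 0.0183 0.1926] [-3.14    0.0056 -2.957 ] [-0.1112  0.2623 -0.3291  0.9735  0.0001 -0.2958] [ 0.3558  0.017  -2.5225] [-0.0337 -0.047  -0.0245] 0.043831946177661577
tool delta mm [ -92.1417 -237.1824  118.4929]
sleeve_small [([387.0, 314.0], 0.73), ([449.0, 324.0], 0.44)]
sleeve_mid []
sleeve_large [([472.0, 283.0], 0.89), ([301.0, 274.0], 0.78)]
```

Call:
drive_tool([
  {"gripper":1,"x":-8,"y":-20,"z":0,"ax":0,"ay":0,"az":0},
  {"gripper":1,"x":-15,"y":-40,"z":0,"ax":0,"ay":0,"az":0},
  {"gripper":1,"x":-17,"y":-44,"z":0,"ax":0,"ay":0,"az":0},
  {"gripper":1,"x":-17,"y":-44,"z":0,"ax":0,"ay":0,"az":0},
  {"gripper":1,"x":-17,"y":-44,"z":10,"ax":0,"ay":0,"az":0},
  {"gripper":1,"x":-12,"y":-30,"z":30,"ax":0,"ay":0,"az":0},
  {"gripper":1,"x":-6,"y":-15,"z":45,"ax":0,"ay":0,"az":0},
  {"gripper":1,"x":0,"y":0,"z":25,"ax":0,"ay":0,"az":0},
])

```text
time_s: 17.2
eef_pos: [0.6242, -0.1997, 0.0754]
tool_rot: [3.14, -0.003, -2.959]
contact_force: [0.1, 0.3, -1.5]
finger_gap: 0.0435
finger_force: 65.4
```

Call:
drive_tool([
  {"gripper":1,"x":0,"y":0,"z":5,"ax":0,"ay":0,"az":0},
  {"gripper":1,"x":0,"y":0,"z":0,"ax":0,"ay":0,"az":0},
  {"gripper":1,"x":0,"y":0,"z":0,"ax":0,"ay":0,"az":0},
])

```text
time_s: 17.58
eef_pos: [0.626, -0.198, 0.0757]
tool_rot: [-3.14, 0.002, -2.957]
contact_force: [-0.7, -0.9, -1.1]
finger_gap: 0.0438
finger_force: 65.5
```

```bash
python3 st.py .628 -.198 .0605
```

```text
17.575 [ 0.626  -0.198   0.0757] [-3.1403  0.0018 -2.9568] [-0.4176  0.6595 -0.0111  0.898  -0.     -0.6024] [-0.6937 -0.8761 -1.0691] [ 0.0259  0.0243 -0.0154] 0.04378287653384485
tool delta mm [-1.9202 -0.313  15.2163]
```

Call:
drive_tool([
  {"gripper":1,"x":-1,"y":0,"z":7,"ax":0,"ay":0,"az":0},
  {"gripper":1,"x":0,"y":0,"z":5,"ax":0,"ay":0,"az":0},
  {"gripper":1,"x":0,"y":0,"z":1.5,"ax":0,"ay":0,"az":0},
  {"gripper":1,"x":0,"y":0,"z":1,"ax":0,"ay":0,"az":0},
  {"gripper":1,"x":0,"y":0,"z":0,"ax":0,"ay":0,"az":0},
])

```text
time_s: 18.2
eef_pos: [0.6261, -0.1972, 0.0605]
tool_rot: [3.141, 0.0, -2.957]
contact_force: [-3.0, 2.6, 5.7]
finger_gap: 0.0435
finger_force: 66.2
```

Call:
drive_tool([
  {"gripper":1,"x":0,"y":0,"z":0.4,"ax":0,"ay":0,"az":0},
  {"gripper":0,"x":0,"y":0,"z":-0.5,"ax":0,"ay":0,"az":0},
  {"gripper":-0.6,"x":0,"y":0,"z":0,"ax":0,"ay":0,"az":0},
  {"gripper":-0.6,"x":0,"y":0,"z":0,"ax":0,"ay":0,"az":0},
  {"gripper":-0.6,"x":0,"y":0,"z":-15,"ax":0,"ay":0,"az":0},
  {"gripper":-0.7,"x":0,"y":0,"z":-40,"ax":0,"ay":0,"az":0},
  {"gripper":-1,"x":0,"y":0,"z":-45,"ax":0,"ay":0,"az":0},
  {"gripper":-1,"x":0,"y":0,"z":0,"ax":0,"ay":0,"az":-9},
])

```text
time_s: 19.2
eef_pos: [0.6286, -0.1985, 0.1653]
tool_rot: [-3.136, 0.006, -2.797]
contact_force: [0.5, -0.5, -0.6]
finger_gap: 0.0854
finger_force: 0.0
```

Call:
drive_tool([
  {"gripper":-1,"x":0,"y":0,"z":0,"ax":0,"ay":0,"az":-9},
  {"gripper":-1,"x":0,"y":0,"z":0,"ax":0,"ay":0,"az":-10},
  {"gripper":-1,"x":0,"y":0,"z":0,"ax":0,"ay":0,"az":-10},
  {"gripper":-1,"x":0,"y":0,"z":0,"ax":0,"ay":0,"az":-10},
  {"gripper":-1,"x":0,"y":0,"z":0,"ax":0,"ay":0,"az":-7},
  {"gripper":-1,"x":0,"y":0,"z":0,"ax":0,"ay":0,"az":0},
])

```text
time_s: 19.95
eef_pos: [0.6264, -0.1976, 0.1608]
tool_rot: [-3.141, 0.0, -1.998]
contact_force: [0.0, 0.6, -0.1]
finger_gap: 0.0852
finger_force: 0.0
```

```bash
python3 st.py .4908 .0185 .12
```

```text
19.95 [ 0.6264 -0.1976  0.1608] [-3.1406  0.     -1.998 ] [-0.4168  0.5905  0.1019  1.0813  0.     -1.5604] [ 0.0454  0.5905 -0.0639] [-0.0213 -0.0493 -0.0227] 0.08523998522512467
tool delta mm [-140.4806  212.9451   40.648 ]
```

Call:
drive_tool([
  {"gripper":-1,"x":-12,"y":18,"z":0,"ax":0,"ay":0,"az":0},
  {"gripper":-1,"x":-25,"y":38,"z":0,"ax":0,"ay":0,"az":0},
  {"gripper":-1,"x":-28,"y":42,"z":0,"ax":0,"ay":0,"az":0},
  {"gripper":-1,"x":-28,"y":42,"z":0,"ax":0,"ay":0,"az":0},
  {"gripper":-1,"x":-26,"y":40,"z":10,"ax":0,"ay":0,"az":0},
  {"gripper":-1,"x":-16,"y":25,"z":30,"ax":0,"ay":0,"az":0},
  {"gripper":-1,"x":-5,"y":8,"z":20,"ax":0,"ay":0,"az":0},
  {"gripper":-1,"x":0,"y":0,"z":0,"ax":0,"ay":0,"az":0},
])

```text
time_s: 20.95
eef_pos: [0.489, 0.0187, 0.0995]
tool_rot: [3.14, -0.001, -1.998]
contact_force: [-0.2, 0.4, -0.4]
finger_gap: 0.0854
finger_force: 0.0
```

```bash
python3 - <<'E'
from h import *
import pickle
c=viewer.camera('wrist'); t=viewer.camera('top'); save(c,'w4.png'); pickle.dump((c,t),open('w4.pkl','wb'))
hsv=cv2.cvtColor(c['frame'],cv2.COLOR_RGB2HSV)
for l in ['bracket','sleeve_large']: print(l,[(np.round(d['xy']).tolist(),round(float(d['conf']),2)) for d in search_frame(l,c)])
a=c['frame'][:,:,::-1].copy()
O=np.array([.4905,.0187]); th=np.radians(-24.5)
for r,z,col in((.031,.044,(0,255,0)),(.031,.03,(0,255,255))):
    L=np.array([proj(c,[O[0]+r*np.cos(q),O[1]+r*np.sin(q),z]) for q in np.linspace(0,6.28,50)]); cv2.polylines(a,[L.astype(np.int32)],True,col,1)
cv2.imwrite('pics/w4b.png',cv2.resize(a[180:480,150:500],None,fx=2.2,fy=2))
E
python3 st.py .4907 .0186 .034
```

```text
bracket [([321.0, 204.0], 0.98)]
sleeve_large [([320.0, 253.0], 0.74)]
21.15 [0.4913 0.0175 0.101 ] [-3.1397  0.0005 -1.9986] [-0.1132  0.3591 -0.4634  0.7463 -0.0001 -1.2562] [-0.1377  0.1488  0.7201] [0.0215 0.0109 0.0524] 0.08539088496702875
tool delta mm [-0.7256  1.1529 66.9779]
```

View pics/w4b.png

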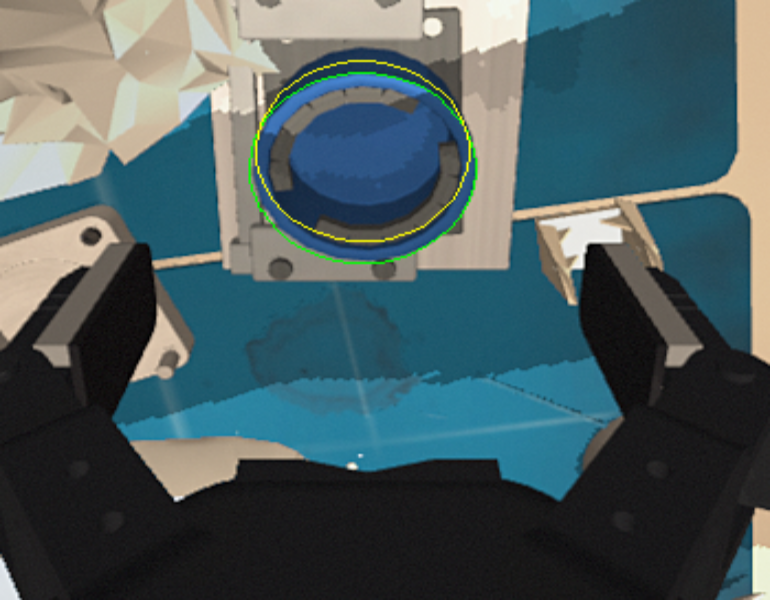

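Blue rim matches the prediction, with the keyways visible and the fingers on either side along bracket x. I descend and grip.

Call:
drive_tool([
  {"gripper":-0.75,"x":-0.7,"y":1,"z":0,"ax":0,"ay":0,"az":0},
  {"gripper":-0.75,"x":0,"y":0,"z":20,"ax":0,"ay":0,"az":0},
  {"gripper":-0.75,"x":0,"y":0,"z":25,"ax":0,"ay":0,"az":0},
  {"gripper":-0.75,"x":0,"y":0,"z":15,"ax":0,"ay":0,"az":0},
  {"gripper":-0.75,"x":0,"y":0,"z":6,"ax":0,"ay":0,"az":0},
  {"gripper":-0.75,"x":0,"y":0,"z":0,"ax":0,"ay":0,"az":0},
])

```text
time_s: 21.9
eef_pos: [0.4895, 0.0191, 0.034]
tool_rot: [3.141, -0.0, -1.997]
contact_force: [-0.2, -0.4, 0.8]
finger_gap: 0.0751
finger_force: 0.0
```

Call:
drive_tool([
  {"gripper":1,"x":0,"y":0,"z":0,"ax":0,"ay":0,"az":0},
  {"gripper":1,"x":0,"y":0,"z":0,"ax":0,"ay":0,"az":0},
  {"gripper":1,"x":0,"y":0,"z":0,"ax":0,"ay":0,"az":0},
])

```text
time_s: 22.28
eef_pos: [0.4901, 0.0191, 0.0351]
tool_rot: [-3.14, 0.0, -1.997]
contact_force: [-2.5, -0.5, 7.0]
finger_gap: 0.0593
finger_force: 64.2
```

```bash
python3 st.py
```

```text
22.275 [0.4901 0.0191 0.0351] [-3.1402  0.0004 -1.9968] [-0.1102  0.4514 -0.5375  0.5804 -0.0001 -1.255 ] [-2.5201 -0.5346  7.0457] [-0.0031  0.4878  0.1224] 0.0592559903172428
```

Call:
drive_tool([
  {"gripper":1,"x":0,"y":0,"z":-0.8,"ax":0,"ay":0,"az":0},
  {"gripper":1,"x":0,"y":4,"z":0,"ax":0,"ay":0,"az":0},
  {"gripper":1,"x":0,"y":6,"z":0,"ax":0,"ay":0,"az":0},
])

```text
time_s: 22.65
eef_pos: [0.481, 0.0232, 0.0351]
tool_rot: [-3.14, 0.0, -1.997]
contact_force: [2.2, -0.4, 0.9]
finger_gap: 0.059
finger_force: 65.5
```

Sliding freely.

Call:
drive_tool([
  {"gripper":1,"x":0,"y":8,"z":0,"ax":0,"ay":0,"az":0},
  {"gripper":1,"x":0,"y":10,"z":0,"ax":0,"ay":0,"az":0},
  {"gripper":1,"x":0,"y":10,"z":0,"ax":0,"ay":0,"az":0},
  {"gripper":1,"x":0,"y":10,"z":0,"ax":0,"ay":0,"az":0},
  {"gripper":1,"x":0,"y":8,"z":0,"ax":0,"ay":0,"az":0},
  {"gripper":1,"x":0,"y":4,"z":0,"ax":0,"ay":0,"az":0},
  {"gripper":1,"x":0,"y":0,"z":0,"ax":0,"ay":0,"az":0},
])

```text
time_s: 23.52
eef_pos: [0.4344, 0.0443, 0.035]
tool_rot: [-3.141, 0.0, -1.997]
contact_force: [1.6, -0.4, 8.5]
finger_gap: 0.059
finger_force: 66.3
```

```bash
python3 st.py
```

```text
23.525 [0.4344 0.0443 0.035 ] [-3.1413  0.0002 -1.9967] [-0.0662  0.3752 -0.6755  0.5197  0.     -1.2111] [ 1.6163 -0.3532  8.5268] [-0.2203 -0.5801  0.0095] 0.058998540488827224
```

Call:
drive_tool([
  {"gripper":1,"x":0,"y":0,"z":-4,"ax":0,"ay":0,"az":0},
  {"gripper":1,"x":0,"y":0,"z":-15,"ax":0,"ay":0,"az":0},
  {"gripper":1,"x":0,"y":0,"z":-40,"ax":0,"ay":0,"az":0},
  {"gripper":1,"x":0,"y":0,"z":-45,"ax":0,"ay":0,"az":-6},
  {"gripper":1,"x":0,"y":0,"z":0,"ax":0,"ay":0,"az":-10},
  {"gripper":1,"x":0,"y":0,"z":0,"ax":0,"ay":0,"az":-8.5},
  {"gripper":1,"x":0,"y":0,"z":0,"ax":0,"ay":0,"az":0},
])

```text
time_s: 24.4
eef_pos: [0.4331, 0.0443, 0.138]
tool_rot: [3.139, 0.001, -1.57]
contact_force: [1.2, 0.5, -3.7]
finger_gap: 0.0593
finger_force: 66.5
```

```bash
python3 st.py .452 -.198 .060
```

```text
24.4 [0.4331 0.0443 0.138 ] [ 3.1385  0.0005 -1.5703] [-0.0666  0.2209 -0.5475  0.8055  0.0003 -1.6378] [ 1.1899  0.509  -3.7351] [ 0.0247 -0.0252  0.008 ] 0.05931260601614607
tool delta mm [242.3328 -19.0259  77.8405]
```

Call:
drive_tool([
  {"gripper":1,"x":20,"y":-2,"z":0,"ax":0,"ay":0,"az":0},
  {"gripper":1,"x":35,"y":-3,"z":0,"ax":0,"ay":0,"az":0},
  {"gripper":1,"x":45,"y":-3,"z":0,"ax":0,"ay":0,"az":0},
  {"gripper":1,"x":45,"y":-4,"z":0,"ax":0,"ay":0,"az":0},
  {"gripper":1,"x":45,"y":-4,"z":0,"ax":0,"ay":0,"az":0},
  {"gripper":1,"x":35,"y":-2,"z":10,"ax":0,"ay":0,"az":0},
  {"gripper":1,"x":17,"y":-1,"z":30,"ax":0,"ay":0,"az":0},
  {"gripper":1,"x":0,"y":0,"z":25,"ax":0,"ay":0,"az":0},
])

```text
time_s: 25.4
eef_pos: [0.4532, -0.1987, 0.0722]
tool_rot: [3.14, 0.001, -1.575]
contact_force: [0.2, -0.5, -4.5]
finger_gap: 0.059
finger_force: 66.5
```

Call:
drive_tool([
  {"gripper":1,"x":0,"y":0,"z":8,"ax":0,"ay":0,"az":0},
  {"gripper":1,"x":0,"y":0,"z":0,"ax":0,"ay":0,"az":0},
  {"gripper":1,"x":0,"y":0,"z":0,"ax":0,"ay":0,"az":0},
])

```text
time_s: 25.78
eef_pos: [0.4547, -0.198, 0.0665]
tool_rot: [-3.141, -0.001, -1.57]
contact_force: [0.1, 0.1, -3.0]
finger_gap: 0.0593
finger_force: 66.5
```

```bash
python3 st.py .452 -.198 .041
```

```text
25.775 [ 0.4547 -0.198   0.0665] [-3.1407 -0.0005 -1.5697] [-0.5583  0.4129 -0.4911  0.6657  0.0001 -2.1302] [ 0.1206  0.0597 -2.9833] [-0.0136  0.0101  0.0027] 0.05934615296755864
tool delta mm [-0.0308  2.6754 25.5203]
```

Call:
drive_tool([
  {"gripper":1,"x":0,"y":2,"z":8,"ax":0,"ay":0,"az":0},
  {"gripper":1,"x":0,"y":0,"z":8,"ax":0,"ay":0,"az":0},
  {"gripper":1,"x":0,"y":0,"z":4,"ax":0,"ay":0,"az":0},
  {"gripper":1,"x":0,"y":0,"z":2.5,"ax":0,"ay":0,"az":0},
  {"gripper":1,"x":0,"y":0,"z":1.5,"ax":0,"ay":0,"az":0},
  {"gripper":1,"x":0,"y":0,"z":0.8,"ax":0,"ay":0,"az":0},
  {"gripper":1,"x":0,"y":0,"z":0,"ax":0,"ay":0,"az":0},
])

```text
time_s: 26.65
eef_pos: [0.4522, -0.1981, 0.0411]
tool_rot: [-3.141, -0.0, -1.569]
contact_force: [-0.5, 0.7, -0.4]
finger_gap: 0.0585
finger_force: 66.8
```

Call:
drive_tool([
  {"gripper":1,"x":0,"y":0,"z":0.6,"ax":0,"ay":0,"az":0},
  {"gripper":1,"x":0,"y":0,"z":0.4,"ax":0,"ay":0,"az":0},
  {"gripper":1,"x":0,"y":0,"z":0,"ax":0,"ay":0,"az":0},
])

```text
time_s: 27.02
eef_pos: [0.4522, -0.1981, 0.041]
tool_rot: [-3.141, -0.0, -1.569]
contact_force: [-4.2, 2.8, 17.2]
finger_gap: 0.0593
finger_force: 68.7
```

Call:
drive_tool([
  {"gripper":0,"x":0,"y":0,"z":-0.8,"ax":0,"ay":0,"az":0},
  {"gripper":-0.75,"x":0,"y":0,"z":0,"ax":0,"ay":0,"az":0},
  {"gripper":-0.8,"x":0,"y":0,"z":0,"ax":0,"ay":0,"az":0},
  {"gripper":-0.8,"x":0,"y":0,"z":-15,"ax":0,"ay":0,"az":0},
  {"gripper":-0.8,"x":0,"y":0,"z":-45,"ax":0,"ay":0,"az":0},
  {"gripper":-0.8,"x":0,"y":0,"z":-60,"ax":0,"ay":0,"az":0},
  {"gripper":-0.8,"x":-40,"y":0,"z":-60,"ax":0,"ay":0,"az":0},
  {"gripper":-0.8,"x":-50,"y":0,"z":-20,"ax":0,"ay":0,"az":0},
])

```text
time_s: 28.02
eef_pos: [0.4535, -0.1137, 0.2368]
tool_rot: [-3.136, -0.002, -1.572]
contact_force: [1.0, -0.1, 0.2]
finger_gap: 0.0768
finger_force: 0.0
```

Call:
drive_tool([
  {"gripper":-0.8,"x":-55,"y":0,"z":0,"ax":0,"ay":0,"az":0},
  {"gripper":-0.8,"x":-55,"y":0,"z":0,"ax":0,"ay":0,"az":0},
  {"gripper":-0.8,"x":0,"y":0,"z":0,"ax":0,"ay":0,"az":0},
  {"gripper":-0.8,"x":0,"y":0,"z":0,"ax":0,"ay":0,"az":0},
])

```text
time_s: 28.52
eef_pos: [0.4521, -0.0035, 0.2334]
tool_rot: [-3.141, -0.001, -1.569]
contact_force: [-0.2, 0.1, 0.0]
finger_gap: 0.0769
finger_force: 0.0
```

```bash
python3 st.py; python3 - <<'E'
from h import *
s=viewer.camera('side'); t=viewer.camera('top')
a=cv2.resize(s['frame'][180:420,200:520],(800,600))
b=cv2.resize(t['frame'][180:360,200:510],(800,464))
cv2.imwrite('pics/fin.png',cv2.resize(np.vstack([a,b]),(560,600))[:,:,::-1] if 0 else np.hstack([cv2.resize(a,(400,300)),cv2.resize(b,(400,300))])[:,:,::-1])
E
```

```text
28.525 [ 0.4521 -0.0035  0.2334] [-3.1406 -0.0006 -1.5685] [-0.1694  0.1575 -0.3514  1.0609 -0.0004 -1.7424] [-0.2245  0.136   0.0255] [-0.0304  0.0207  0.0195] 0.07689265342202056
```

View pics/fin.png

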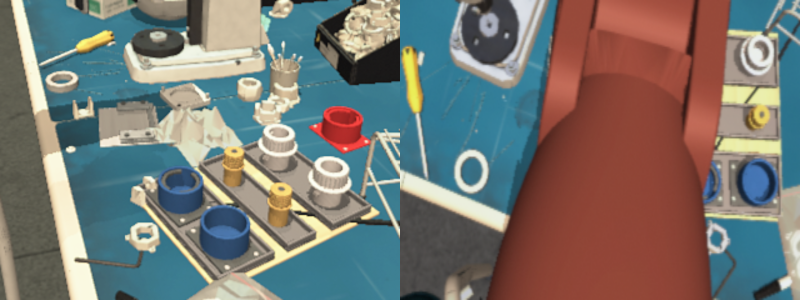

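All three sleeves stand upright in their rows: blue (181,188), brass (233,165) and aluminium (277,147) in the left half. The ring, screwdriver and hex key are where they were. Handing in.

```bash
python3 -c "
from workcell import ticket; print(ticket.job_done())"
```

```text
the job is handed in; nothing more can be done
None
```

The brass, aluminium and blue sleeves were taken out in that order and now stand upright in their matching rows. The aluminium one came free about 34° anticlockwise without forcing, the ring gauge, screwdriver and hex key look undisturbed, and I handed the job in at about 29 s.

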